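Show the tooling ball to the bench camera

ROBOT

A 6-joint arm with a two-finger parallel gripper is mounted at the origin on the work surface. World frame = base frame: x ahead of the robot, y to its left, z up, the work surface at z = 0. Lengths are in m, angles in rad, forces in N, time in s.
With the tool pointing down it reaches from about 0.35 to 0.975 m from the base axis. Payload 4.9 kg.
Tool frame: the origin (TCP) lies midway between the tips of the shut fingers; the grasp point (between the pads) lies 19 mm behind it; z points along the fingers, y is the line along which they close (so a half turn about z gives the same grasp; the last joint's range is limited). The gripper opens to 85 mm and grips with 20 to 120 N. Pads are 22 mm wide; open, the fingers measure 114 mm over their backs; the gripper's body (76 mm by 85 mm) begins 54 mm behind the grasp point. The pads swing forward as they close: fully open they stand 13 mm farther back than shut.
Start: joints at [0.987, 0.053, 1.613, -0, 1.476, -0.119], TCP at [0.28, 0.559, 0.231] pointing down, gripper open.
Joint ranges: [-3.01, 3.01], [-1.01, 2.22], [0.06, 2.58], [-1.02, 4.17], [0.09, 2.62], [-3.14, 3.14]. Speed limits (rad/s): [2.57, 2.57, 3.14, 3.14, 3.14, 3.14].

INTERFACE

Orientations are given as a unit quaternion [w, x, y, z].
In Python, from plant import * gives the robot as it stands.
- The arm moves only by the tool jog_arm, never from a script. Its argument "targets" is a list of rows, each a list of 3 entries, a list of its own where there are three numbers: the shift along the tool's x, y, z in units of 25 mm (1.0 is 25 mm), then the turn, a rotation vector about the tool's x, y, z in units of 8 degrees (1.0 is 8 degrees), then the opening in per cent of the stroke, from 0 (shut) to 100 (fully open). A call has 1 to 8 rows; each row is the pose to reach, as a shift and turn from the pose commanded when the call began, along the tool's axes at that moment; what a row does not reach only later rows make up. A row lasts 1/8 s, in which the tool goes at most 62.5 mm and 10.7 degrees, less where a joint would pass 70% of its speed; a pose out of reach is approached as far as the arm can. A call with a gripper value outside its range is refused whole. The fingers move at their own pace and stop on an object; the grip force is fixed at half the most. Time passes only in rows, so rows that repeat a pose let the fingers close. It gives the time, the measured TCP pose, the force, the opening and the grip force at its end, in the units of the state.
- state(): the state, without advancing time (a new reading comes with each control period).
- grab_frame(name): name is "scene" or "side" or "wrist"; returns (picture, depth): 480x640x3 uint8, red, green, blue; 480x640 float32, m along the optical axis (not along the pixel's ray), 0 where there is no reading.
- camera_params(name): a dict with "fovy" (degrees; the focal length in pixels is half the picture's height over the tangent of half this angle, whatever the lens; pixels are square), "cx", "cy" (the principal point, pixels), "rvec" (rotation vector, rad) and "tvec" (3), from world to camera coordinates, as OpenCV has them; the wrist camera has in their place "hand_eye" (4x4, takes a point from camera to tool coordinates, whose origin is the TCP and whose axes are the flange's). Camera axes: x right, y down, z forward; pixel columns grow to the right and rows downward; lengths in m; the calibration is good to about 2 mm. A picture is of the moment at which its call begins: read the wrist's pose just before it. camera_params takes no time and is no camera call.
- job_done(): hands the job in; it is judged then, once.
The state is a dict: "time": time; "joint_pos": joint angles; "joint_vel": joint speeds; "joint_efforts": joint torques, N m; "tool_pos": TCP position; "tool_rot": TCP orientation; "contact_force": force on the tool from outside, world axes, zero at the start; "ft_torque": the same for the moment, N m; "gripper_width": opening from 0.0 (shut) to 1.0 (fully open); "grasp_force": force on a finger pad.
Only numpy, scipy, OpenCV 4.12 (cv2) and the standard library are available. Lean on these libraries where they do the work, as an engineer would, in place of code of your own. Each camera call takes 0.05 s, during which the arm holds its last target. There are 200 camera calls.

TASK

Wake the bench inspection camera by pressing the spring plunger on its top fully down to its stop and letting it come back up. Then take the grip fin above the swivel mirror and turn the mirror until the camera sees the ball that stands on one of the two leg blanks reflected in the middle of the mirror, and finish while still holding the mirror still at that angle: it springs back if let go. Leave the tape measure, the jar and the screwdriver where they are.

Things in the scene. Friction and masses are not known exactly. Their poses are not given: they have to be found in the camera images.
- rig: Fixed inspection rig: aluminium base plate 270 x 90 x 12 mm screwed to the bench, with a black camera (68 x 64 mm, top 150 mm above the bench) at one end and a swivel mirror on a short upright post at the other. Origin on the bench under the vertical axis of the mirror; x points from the camera to the mirror (the way the camera looks), z up. The camera's centre is 172 mm before the mirror axis (at x = -172 mm). The optical axis is level, 120 mm above the bench.
- lens (a point): Centre of the front of the camera's lens (a dark tube 48 mm across), 115 mm before the mirror axis and 120 mm above the bench; the camera looks from here straight at the mirror's axis.
- plunger_top (a point): Middle of the top of the camera's spring plunger, a steel mushroom head 34 mm across and 12 mm thick above the middle of the camera, 184 mm above the bench when up.
- plunger (a joint): How far the plunger is pressed down, m: 0 up, 0.010 at its stop. Its spring pushes back with 2 N at the top and 7 N at the stop and brings it up again when let go.
- mirror (a joint): Turn of the mirror about its vertical axis, rad: 0 when it faces straight back at the camera (its rest, where a spring of 0.12 N m per rad returns it from either side), positive counter-clockwise seen from above, limits -1.2 and 1.2. The reflected line of sight turns twice as far as the mirror.
- mirror_centre (a point): Centre of the mirror's glass, on the swivel axis, 120 mm above the bench. The mirror plate is upright, 76 mm wide, 80 mm high and 7 mm thick, glass on its x = 0 plane; its own -x axis is the glass's outward normal, which looks to the camera at rest.
- mirror_grip (a point): Where to grip: in the upper part of the flat upright fin above the mirror, parallel to the glass. The fin is 8 mm thick (along the mirror's x), 46 mm wide (along the mirror's y), and its top is 216 mm above the bench, 14 mm above this point; it is free down to the mirror frame's top edge 160 mm above the bench. The point lies 4 mm behind the swivel axis (at mirror x = +4 mm).
- sight (a point): The reflected line of sight, not a visible thing: origin at the mirror's centre, its x axis points along the level line in which the camera looks after reflection in the mirror; z up. The ball is seen in the middle of the mirror when it lies on this x axis.
- ball (a point): Centre of the steel tooling ball, 28 mm across, 120 mm above the bench, on a thin stem on top of a fixed upright wooden leg blank (46 mm square, 92 mm high with its 90 mm square steel foot). It stands on the left or the right of the mirror, about 190 to 280 mm away.
- leg_cap: The other fixed leg blank, the same but topped with a flat square steel plate 34 mm wide in place of the ball, its top 118 mm above the bench. Origin under its middle, on the bench. Nothing to do with it.
- tape: Loose grey tape measure, 62 x 36 x 60 mm, a bystander on the bench; origin under its middle.
- jar: Loose amber glass jar, 60 mm across, 75 mm high, a bystander on the bench; origin under its middle.
- screwdriver: Loose screwdriver, 190 mm long, lying on the bench, a bystander; lies along its x.
There are look-alikes about, which are no part of the job. What is shaped like the part that bears ball but purple or white is not meant.

How it is judged:
On the way, in this order (a step that is already met when the one before it is completed fails the run):
1. the plunger is pressed down to its stop (value of joint plunger above 0.008 m), for 0.1 s.
2. the plunger is let up again (value of joint plunger below 0.003 m), for 0.1 s.
3. the mirror is held so that the ball lies on the reflected line of sight (y of ball in the frame of sight between -0.025 and 0.025 m and x of ball in the frame of sight above 0.1 m and contact force between the fingers and mirror above 0.5 N), for 0.3 s.
At the end, for the whole second after the job is handed in: The gripper's fingers still hold the mirror (contact over 0.5 N), it is still (under 0.1 rad/s), and the ball's centre lies within 25 mm of the line of sight reflected from the camera (about 3 degrees of mirror angle); the camera's plunger is up again (within 3 mm) (all of step 3 and velocity of joint mirror between -0.1 and 0.1 rad/s and value of joint plunger below 0.003 m); the arm keeps its last pose, push and grip.
It fails at once if the tape measure is pushed away (distance of tape from where it was at the start of the episode above 0.03 m).
It fails at once if the jar is pushed away (distance of jar from where it was at the start of the episode above 0.03 m).
It fails at once if the screwdriver is pushed away (distance of screwdriver from where it was at the start of the episode above 0.03 m).
It also fails if it takes over 45 s, if anything falls off the work surface, if the arm or the gripper's body presses on something with over 40 N, if the wrist force passes 120 N, or if a joint passes its speed limit or range.

## Working session

There is one attempt and no reset: what is moved stays moved. The work goes in short steps, Python scripts to look and compute and a tool call to move; the robot and the scene stay as the last step left them, time stands still between calls to the robot, and variables do not carry over. Pictures are saved under pics/ and viewed, at most 10 in all, crops included, and the job is handed in when it is done.

Besides the shell and the picture viewer there is one more tool, called after "Request:" as a command line: name --argument value ..., lists and objects as JSON in quotes. jog_arm: Moves the arm, as the interface text tells. Its arguments: {"type":"object","properties":{"targets":{"type":"array"}},"required":["targets"]}

```bash
mkdir -p pics; ls
cat > h.py <<'E'
from plant import *
import numpy as np, cv2
from scipy.spatial.transform import Rotation as R
def grab(n):
    s=state(); p,d=grab_frame(n); np.savez(f'{n}.npz',p=p,d=d,pos=s['tool_pos'],rot=s['tool_rot']); return p,d
def cloud(n):
    z=np.load(n+'.npz'); d=z['d']; c=camera_params(n)
    f=240/np.tan(np.radians(c['fovy'])/2)
    v,u=np.mgrid[:480,:640]; P=np.stack([(u-c['cx'])/f*d,(v-c['cy'])/f*d,d],-1)
    if n=='wrist':
        H=np.array(c['hand_eye']); q=z['rot']; P=P@H[:3,:3].T+H[:3,3]
        return z['p'],d,P@R.from_quat([q[1],q[2],q[3],q[0]]).as_matrix().T+z['pos']
    M=cv2.Rodrigues(np.array(c['rvec'],float))[0]
    return z['p'],d,(P-np.array(c['tvec']).ravel())@M
E
python3 - <<'E'
from h import *
for n in ['scene','side']:
    p,d=grab(n); cv2.imwrite(f'pics/{n}1.png',p[...,::-1]); print({k:np.round(v,3) for k,v in camera_params(n).items()})
print(state())
E
```

```text
pics
{'fovy': np.float64(49.191), 'cx': np.float64(321.235), 'cy': np.float64(233.99), 'rvec': array([ 0.89 ,  2.64 , -0.931]), 'tvec': array([ 0.497, -0.212,  1.526])}
{'fovy': np.float64(57.052), 'cx': np.float64(315.32), 'cy': np.float64(239.943), 'rvec': array([ 2.279, -0.98 ,  0.351]), 'tvec': array([-0.404,  0.443,  0.808])}
{'time': 0.1, 'joint_pos': array([ 9.87000638e-01,  5.33126344e-02,  1.61418531e+00, -3.70021840e-05,
        1.47598818e+00, -1.18929660e-01]), 'joint_vel': array([-0.00045397, -0.00171403, -0.00340915,  0.00050274, -0.00025131,
       -0.00214464]), 'joint_efforts': array([-2.58966480e-05, -3.94904780e+01, -3.71363533e+01, -1.27777735e-04,
        3.92377362e-03,  1.39770145e-05]), 'tool_pos': array([0.27984045, 0.55820906, 0.23015535]), 'tool_rot': array([-3.08553784e-04,  2.30343966e-01,  9.73108812e-01, -8.95232422e-04]), 'contact_force': array([-0.53139179,  0.23155879, -0.03692073]), 'ft_torque': array([-0.02731888,  0.00044157, -0.03017144]), 'grasp_force': 0.0, 'gripper_width': 1.0015841857599375}
```

View pics/scene1.png

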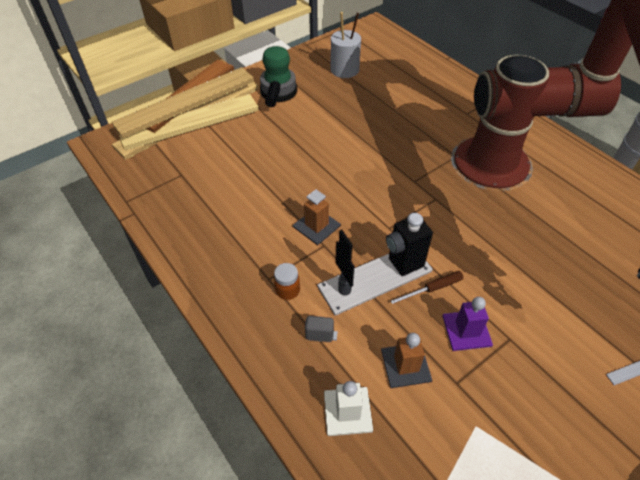

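View pics/side1.png

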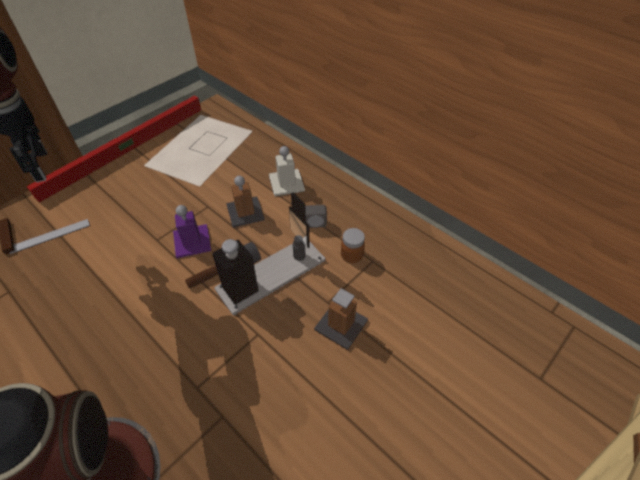

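Scene picture. Candidates for the ball: wooden blank with ball (413,340), purple (478,303), white (350,388), and the wooden blank with flat plate (316,196). I choose the wooden one at (413,340). The plunger is at (415,220), the mirror fin near (345,240), the jar at (287,280), the tape at (320,328) and the screwdriver at (430,287). The side view agrees: ball (239,182), plunger (231,248), plate (343,300).

Run:
```python
from h import *
np.set_printoptions(precision=4,suppress=True)
tiles=[]
for n,boxes in {'scene':dict(plunger=(404,212,426,232),ball=(402,330,424,352),mirror=(333,228,357,290),plate=(318,255,435,312)),
 'side':dict(plunger=(220,236,244,262),ball=(230,172,250,196),mirror=(288,188,316,250),plate=(215,240,328,310))}.items():
    p,d,W=cloud(n)
    for k,(a,b,c,e) in boxes.items():
        Q=W[b:e,a:c].reshape(-1,3); rgb=p[b:e,a:c].reshape(-1,3).astype(int)
        ok=d[b:e,a:c].ravel()>0
        lo,hi=dict(plunger=(.176,.195),ball=(.108,.14),mirror=(.165,.225),plate=(.006,.018))[k]
        m=ok&(Q[:,2]>lo)&(Q[:,2]<hi); S=Q[m]
        print(n,k,m.sum(),S.mean(0),S.min(0),S.max(0))
        if k=='plate':
            g=(rgb.min(1)>110)&(np.ptp(rgb,axis=1)<40)&m
            r=cv2.minAreaRect((Q[g][:,:2]*1000).astype(np.float32)); print('rect',r)
        if k=='mirror': 
            r=cv2.minAreaRect((S[:,:2]*1000).astype(np.float32)); print('rect',r)
    tiles.append(cv2.resize(p[320:400,370:450] if n=='scene' else p[160:240,200:280],(400,400)))
cv2.imwrite('pics/crop.png',np.hstack(tiles)[...,::-1])
```

```text
scene plunger 161 [0.4548 0.1219 0.1828] [0.4363 0.1028 0.1763] [0.47   0.1369 0.1873]
scene ball 160 [0.6358 0.3166 0.1283] [0.6207 0.3015 0.1128] [0.6466 0.3278 0.1365]
scene mirror 271 [0.6284 0.0928 0.1975] [0.6187 0.0651 0.1652] [0.634  0.1135 0.2214]
rect ((625.6577758789062, 89.38080596923828), (48.929405212402344, 10.59703540802002), 81.82742309570312)
scene plate 2621 [0.5616 0.1122 0.0123] [ 0.3968 -0.0082  0.006 ] [0.6867 0.2505 0.018 ]
rect ((542.923095703125, 122.49014282226562), (130.62283325195312, 273.0509033203125), 77.05796813964844)
side plunger 180 [0.4505 0.1172 0.1837] [0.435  0.1032 0.1766] [0.4677 0.1372 0.1889]
side ball 94 [0.629  0.3095 0.1275] [0.6182 0.3002 0.1129] [0.6435 0.3239 0.1365]
side mirror 275 [0.6226 0.0856 0.1971] [0.6166 0.0651 0.1652] [0.6338 0.1129 0.2197]
rect ((625.0388793945312, 89.05229187011719), (48.75453567504883, 9.916814804077148), 79.61006164550781)
side plate 2230 [0.5442 0.0937 0.013 ] [ 0.3877 -0.0112  0.006 ] [0.6727 0.2653 0.018 ]
rect ((537.071044921875, 104.13678741455078), (88.73260498046875, 268.63458251953125), 79.65221405029297)
```

View pics/crop.png

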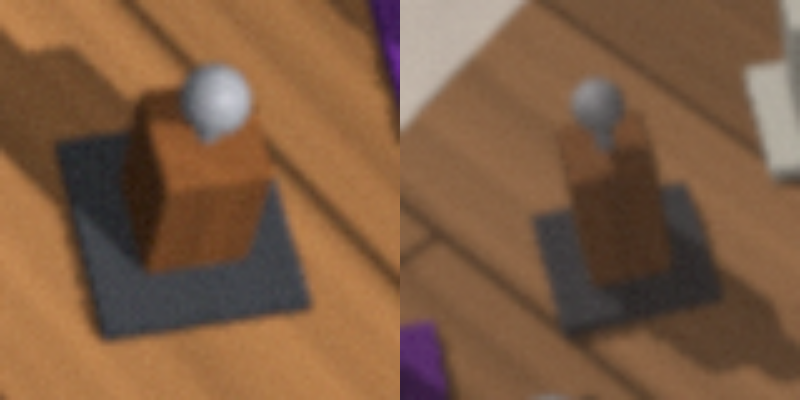

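Both crops show the plain brown wooden blank with the ball on dark steel foot, so the choice is confirmed. I work out: ball ≈ (0.632, 0.313), plunger ≈ (0.4525, 0.120), fin ≈ (0.625, 0.089), rig yaw ≈ -10.2°. That needs a mirror turn of ≈ -41°. I go above the plunger first, shutting the fingers and turning the tool on the way.

Request:
jog_arm --targets '[[[-14.04, -12.6, 0], [0, 0, 9.2], 0], [[-14.04, -12.6, 0], [0, 0, 9.2], 0], [[-14.04, -12.6, 0], [0, 0, 9.2], 0], [[-14.04, -12.6, 0], [0, 0, 9.2], 0], [[-14.04, -12.6, 0], [0, 0, 9.2], 0], [[-14.04, -12.6, 0], [0, 0, 9.2], 0], [[-14.04, -12.6, 0], [0, 0, 9.2], 0], [[-14.04, -12.6, 0], [0, 0, 9.2], 0]]'

```text
time: 1.1
tool_pos: [0.453, 0.1172, 0.2309]
tool_rot: [0.0, 0.769, 0.64, -0.0]
contact_force: [0.2, 0.6, 0.2]
gripper_width: -0.002
grasp_force: 0.0
```

Request:
jog_arm --targets '[[[0, 0, 0], [0, 0, 0], 0], [[0, 0, 0], [0, 0, 0], 0]]'

```text
time: 1.35
tool_pos: [0.4523, 0.1202, 0.2309]
tool_rot: [-0.0, 0.767, 0.641, -0.0]
contact_force: [0.5, -1.3, -0.5]
gripper_width: -0.003
grasp_force: 0.0
```

```bash
cat > st.py <<'E'
from h import *
s=state(); q=s['tool_rot']; M=R.from_quat([q[1],q[2],q[3],q[0]]).as_matrix()
print(s['time'],s['tool_pos'].round(4),M.round(3).tolist(),'yaw y',np.degrees(np.arctan2(M[1,1],M[0,1])).round(2),s['contact_force'].round(1),s['gripper_width'],s['grasp_force'],s['joint_pos'].round(2))
E
python3 st.py
```

```text
1.35 [0.4523 0.1202 0.2309] [[0.178, 0.984, -0.001], [0.984, -0.178, 0.0], [0.0, -0.001, -1.0]] yaw y -10.22 [ 0.5 -1.3 -0.5] -0.0028533815051070255 0.0 [ 0.1  -0.34  1.96  0.    1.52  0.28]
```

Request:
jog_arm --targets '[[[0, 0, 1.7], [0, 0, 0], 0], [[0, 0, 2.0], [0, 0, 0], 0], [[0, 0, 2.2], [0, 0, 0], 0], [[0, 0, 2.3], [0, 0, 0], 0], [[0, 0, 2.35], [0, 0, 0], 0], [[0, 0, 2.35], [0, 0, 0], 0], [[0, 0, 2.35], [0, 0, 0], 0]]'

```text
time: 2.22
tool_pos: [0.4528, 0.1206, 0.1748]
tool_rot: [-0.0, 0.767, 0.642, 0.0]
contact_force: [-5.4, 1.0, 6.8]
gripper_width: -0.0
grasp_force: 3.2
```

Request:
jog_arm --targets '[[[0, 0, 0.12], [0, 0, 0], 0], [[0, 0, 0.12], [0, 0, 0], 0], [[0, 0, 0.12], [0, 0, 0], 0]]'

```text
time: 2.6
tool_pos: [0.4533, 0.1206, 0.1739]
tool_rot: [0.0, 0.767, 0.642, 0.001]
contact_force: [-8.9, 0.0, 14.0]
gripper_width: -0.001
grasp_force: 7.2
```

The force passed 7 N with little travel left, so the plunger is at its stop. I go up and over to the fin.

Request:
jog_arm --targets '[[[0, 0, -1.0], [0, 0, 0], 0], [[0, 0, -3.2], [0, 0, 0], 60], [[0, 0, -3.2], [0, 0, 0], 60], [[0, 2.4, -3.2], [0, 0, 0], 60], [[0, 4.8, -3.2], [0, 0, 0], 60], [[0, 7.03, -3.2], [0, 0, 0], 60], [[0, 7.03, -3.2], [0, 0, 0], 60], [[0, 7.03, -3.2], [0, 0, 0], 60]]'

```text
time: 3.6
tool_pos: [0.6255, 0.0888, 0.2491]
tool_rot: [-0.0, 0.767, 0.641, -0.0]
contact_force: [-0.7, 0.1, 0.3]
gripper_width: 0.599
grasp_force: 0.0
```

```bash
python3 st.py
python3 - <<'E'
from h import *
tl=[]
for n,(a,b) in {'side':(190,170),'scene':(290,180)}.items():
    p,d=grab(n); tl.append(cv2.resize(p[b:b+130,a:a+130],(400,400)))
p,d,W=cloud('side'); Q=W[236:262,220:244].reshape(-1,3); m=(Q[:,2]>.17)&(Q[:,2]<.2); print(m.sum(),Q[m].mean(0))
cv2.imwrite('pics/over.png',np.hstack(tl)[...,::-1])
E
```

```text
3.6 [0.6255 0.0888 0.2491] [[0.177, 0.984, -0.001], [0.984, -0.177, 0.0], [-0.0, -0.001, -1.0]] yaw y -10.22 [-0.7  0.1  0.3] 0.5989866199624325 0.0 [0.02 0.06 1.58 0.   1.51 0.2 ]
194 [0.45019612 0.11678969 0.18300606]
```

View pics/over.png

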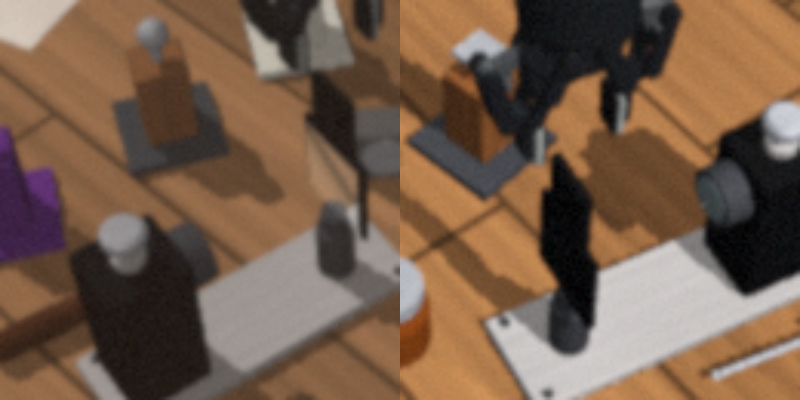

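The plunger is up again, with its head at about z = 0.183. The open fingers stand above the fin on both sides. I go down and grip.

Request:
jog_arm --targets '[[[0, 0, 1.4], [0, 0, 0], 60], [[0, 0, 2.64], [0, 0, 0], 60], [[0, 0, 2.64], [0, 0, 0], 60], [[0, 0, 2.64], [0, 0, 0], 0], [[0, 0, 2.64], [0, 0, 0], 0], [[0, 0, 2.64], [0, 0, 0], 0], [[0, 0, 2.64], [0, 0, 0], 0], [[0, 0, 2.64], [0, 0, 0], 0]]'

```text
time: 4.7
tool_pos: [0.625, 0.089, 0.1861]
tool_rot: [-0.001, 0.767, 0.641, -0.0]
contact_force: [-8.5, 0.3, 6.5]
gripper_width: 0.088
grasp_force: 59.7
```

Gripped. I turn -41.3° about the mirror axis, following the 4 mm arc.

Request:
jog_arm --targets '[[[-0.023, -0.002, 0], [0, 0, 1.03], 0], [[-0.045, -0.007, 0], [0, 0, 2.06], 0], [[-0.067, -0.015, 0], [0, 0, 3.1], 0], [[-0.087, -0.026, 0], [0, 0, 4.13], 0], [[-0.106, -0.04, 0], [0, 0, 5.16], 0], [[-0.106, -0.04, 0], [0, 0, 5.16], 0], [[-0.106, -0.04, 0], [0, 0, 5.16], 0], [[-0.106, -0.04, 0], [0, 0, 5.16], 0]]'

```text
time: 5.7
tool_pos: [0.623, 0.0869, 0.1861]
tool_rot: [-0.001, 0.944, 0.33, -0.001]
contact_force: [-10.6, 1.6, 7.0]
gripper_width: 0.082
grasp_force: 59.8
```

```bash
python3 st.py
python3 - <<'E'
from h import *
np.set_printoptions(precision=4,suppress=True)
tl=[]
for n,(a,b) in {'side':(230,150),'scene':(290,180)}.items():
    p,d=grab(n); tl.append(cv2.resize(p[b:b+130,a:a+130],(400,400)))
cv2.imwrite('pics/held.png',np.hstack(tl)[...,::-1])
# mirror plate points
axis=np.array([.6215,.0899])
for n in ['side','scene']:
    p,d,W=cloud(n); r=np.hypot(*(W[...,:2]-axis).transpose(2,0,1))
    m=(d>0)&(r<.045)&(W[...,2]>.09)&(W[...,2]<.158); Q=W[m][:,:2]
    l=cv2.fitLine(Q.astype(np.float32),cv2.DIST_HUBER,0,.001,.001).ravel()
    print(n,m.sum(),Q.mean(0),'plate direction deg',np.degrees(np.arctan2(l[1],l[0])))
# ball centre by sphere fit, radius fixed
from scipy.optimize import least_squares
pts=[]
for n,(a,b,c,e) in dict(scene=(400,328,426,350),side=(228,170,252,192)).items():
    p,d,W=cloud(n); Q=W[b:e,a:c].reshape(-1,3); g=Q[(Q[:,2]>.112)&(Q[:,2]<.14)&(d[b:e,a:c].ravel()>0)]
    f=least_squares(lambda x:np.linalg.norm(g-x,axis=1)-.014,[.632,.313,.12],loss='soft_l1',f_scale=.001).x; print(n,f); pts.append(f)
v=np.mean(pts,0)[:2]-axis; print('dir',np.degrees(np.arctan2(v[1],v[0])),np.linalg.norm(v))
E
```

```text
5.7 [0.623  0.0869 0.1861] [[0.782, 0.623, -0.003], [0.623, -0.782, 0.001], [-0.002, -0.002, -1.0]] yaw y -51.46 [-10.6   1.6   7. ] 0.08198755257463433 59.81296956539154 [0.02 0.09 1.65 0.   1.4  0.92]
side 137 [0.6128 0.0758] plate direction deg 36.570736
scene 158 [0.6338 0.0982] plate direction deg 37.122093
scene [0.6321 0.3144 0.1203]
side [0.6329 0.315  0.1212]
dir 87.19861229875914 0.22506240222479895
```

View pics/held.png

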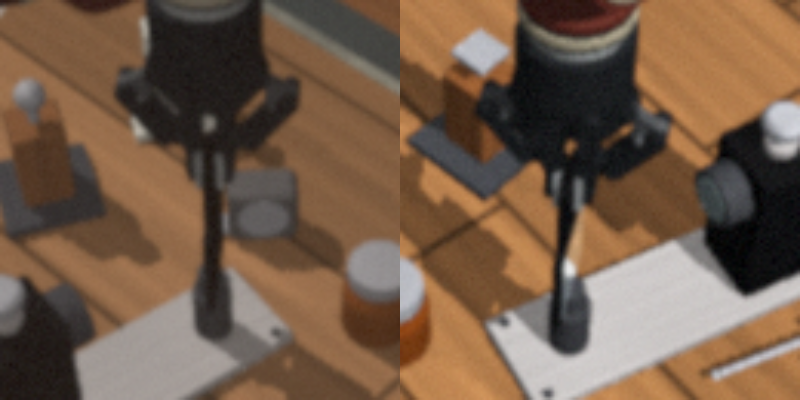

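The picture shows the fin held between the pads, the mirror turned toward the ball blank, and the tape and jar untouched. The closing axis is at -51.46° (wanted -51.5°), and the refitted ball direction of 87.2° agrees with the angle used. The coarse plate fit differs from this by about 1.5°, still within the 3° tolerance. I hand in.

```bash
python3 -c "
from plant import *
print(job_done())"
```

```text
the job is handed in; nothing more can be done
None
```

I pressed the plunger to its stop and it came back up. The mirror is now held at about -41°, aimed at the ball on the wooden blank, and the job is handed in. No verdict came back; a rough check of the mirror angle was 1.5° off, within the 3° allowed.

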